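# Stack dished spring washers on the arbor, faces alternating

## Robot

A 6-joint arm with a two-finger parallel gripper is mounted at the origin on a cart in front of the work surface, level with it; the furniture and walls round the work are solid. World frame = base frame: x ahead of the robot, y to its left, z up, the work surface at z = 0. Lengths are in m, angles in degrees, forces in N, time in s.
With the tool pointing down it reaches from about 0.4 to 0.825 m from the base axis. Payload 7 kg.
Tool frame: the origin (TCP) lies between the finger pads; the fingertips stand 22 mm ahead of it and the grasp point (between the pads) lies 3 mm ahead of it; z points along the fingers, y is the line along which they close (so a half turn about z gives the same grasp; the last joint's range is limited). The gripper opens to 88 mm and grips with 3 to 60 N. Pads are 19 mm wide; open, the fingers measure 130 mm over their backs; the gripper's body (78 mm by 193 mm) begins 47 mm behind the grasp point.
Start: joints at [-51.962, 20.546, 0.682, 0, -70.136, -16.507], TCP at [0.248, -0.628, 0.249] pointing down, gripper open.
Joint ranges: [-176.03, 176.03], [-82.01, 121.73], [-58.28, 71.71], [-173.87, 95.51], [-174.79, -0.11], [-173.66, 173.66]. Speed limits (degrees/s): [136.94, 136.94, 172.46, 180, 180, 180].

## Interface

Orientations are given as [roll, pitch, yaw] about the fixed x, y, z axes, in that order (R = Rz(yaw) Ry(pitch) Rx(roll)).
In Python, from plant import ctrl gives the robot as it stands.
- The arm moves only by the tool apply_moves, never from a script. Its argument "targets" is a list of rows, each an object with "travel": the shift along the tool's x, y, z in mm, a list of three; "roll": the turn about the tool's z in degrees; "jaw": the finger opening in mm, from 0 to 87.6. In form: [{"travel": [tx, ty, tz], "roll": roll, "jaw": jaw}, ...]. A call has 1 to 10 rows; each row shifts and turns the commanded pose from where the row before left it, along the tool's axes as they then stand; what a row does not reach is not made up. A row lasts 1/10 s, in which the tool goes at most 50 mm and 8.59 degrees, less where a joint would pass 70% of its speed; a pose out of reach is approached as far as the arm can. A call with a gripper value outside its range is refused whole. The fingers move at their own pace and stop on an object; the grip force is fixed at half the most. Time passes only in rows, so rows that do not move let the fingers close. It gives the time, the measured TCP pose, the force, the opening and the grip force at its end, in the units of the state.
- ctrl.get_obs(): the state, without advancing time (a new reading comes with each control period).
- ctrl.snapshot(name): name is "side" or "top" or "wrist"; returns the picture (400x640x3 uint8, red, green, blue); there is no depth.
- ctrl.calibration(name): a dict with "K" (3x3 intrinsics, pixels), "extrinsics" (4x4, takes a point from camera to world coordinates); the wrist camera has in their place "hand_eye" (4x4, takes a point from camera to tool coordinates, whose origin is the TCP and whose axes are the flange's). Camera axes: x right, y down, z forward; pixel columns grow to the right and rows downward; lengths in m; the calibration is good to about 2 mm. A picture is of the moment at which its call begins: read the wrist's pose just before it. calibration takes no time and is no camera call.
- ctrl.close_job(): hands the job in; it is judged then, once.
The state is a dict: "clock": time; "joint_pos": joint angles; "qvel": joint speeds; "tau": joint torques, N m; "tool_pos": TCP position; "orientation": TCP orientation; "force": force on the tool from outside, world axes, zero at the start; "moment": the same for the moment, N m; "opening": finger opening in m; "gripper_force": force on a finger pad.
Only numpy, scipy, OpenCV 4.12 (cv2) and the standard library are available. Lean on these libraries where they do the work, as an engineer would, in place of code of your own. Each camera call takes 0.05 s, during which the arm holds its last target. There are 200 camera calls.

## Task

Build the spring pack on the arbor from the three dished washers that stand in the grey block: the first lies with its hollow side down, the second with its hollow side up, and the third hollow side down again, all flat on one another round the post. Then press the finished pack firmly down so that the sprung seat clearly gives, and let it come back up. Leave the two tube fittings and the small dish where they are.

Things in the scene. Friction and masses are not known exactly. Their poses are not given: they have to be found in the camera images.
- disc_1_mid (a point): one of three identical dished steel washers, 60 mm across, 27 mm hole, 9 mm high, 70 g: flat rim 8 mm wide, 4 mm thick; inside it a cone rises 5 mm to a crown round the hole. Point: on its axis, at half height. z axis: along the hole towards the crown (convex) side. Starts on edge in one of the block's slots (varies), crown towards the block's +y or -y, point 38 mm and top edge 68 mm above the worktop
- disc_2_mid (a point): one of three identical dished steel washers, 60 mm across, 27 mm hole, 9 mm high, 70 g: flat rim 8 mm wide, 4 mm thick; inside it a cone rises 5 mm to a crown round the hole. Point: on its axis, at half height. z axis: along the hole towards the crown (convex) side. Starts on edge in one of the block's slots (varies), crown towards the block's +y or -y, point 38 mm and top edge 68 mm above the worktop
- disc_3_mid (a point): one of three identical dished steel washers, 60 mm across, 27 mm hole, 9 mm high, 70 g: flat rim 8 mm wide, 4 mm thick; inside it a cone rises 5 mm to a crown round the hole. Point: on its axis, at half height. z axis: along the hole towards the crown (convex) side. Starts on edge in one of the block's slots (varies), crown towards the block's +y or -y, point 38 mm and top edge 68 mm above the worktop
- block: grey plastic storage block fixed to the worktop, 74 x 200 x 30 mm (x, y, z); origin: centre of its underside. Three slots 11 mm wide run along its x, 22 mm deep (floor 8 mm above the worktop), at y = -65, 0 and +65 mm; a washer stands upright in each, its upper 38 mm free
- arbor: assembly arbor fixed to the worktop: a dark plate 110 x 110 x 12 mm, a 60 mm round housing up to 32 mm height, and on its axis an upright steel post, 18 mm diameter up to 80 mm above the worktop, then tapering to 8 mm at its top, 92 mm above the worktop. Origin: centre of its underside
- seat_top (a point): centre of the top face of the sprung round seat (66 mm diameter, 7 mm thick) round the post on which the pack is built; 46 mm above the worktop when up; z axis up. The post stands 46 mm above it. The finished pack is 27 mm high (three times 9 mm)
- seat (a joint): how far the sprung seat is pushed down, m: 0 up (rest), 0.005 at its lower stop. Spring-loaded: with the whole pack on it, it starts to move at about 3 N and needs about 11 N to reach the stop
- fitting_grey: grey hexagon tube fitting, 17 x 19 x 22 mm, standing loose between block and arbor; origin: centre of its underside. A bystander
- fitting_brass: yellowish hexagon tube fitting, 17 x 19 x 22 mm, standing loose between block and arbor; origin: centre of its underside. A bystander
- dish: small round clear dish, 60 mm diameter, 13 mm high, loose behind the work; origin: centre of its underside. A bystander
Things that resemble listed ones, but are neither listed nor needed, are in the scene too. What is shaped like the part that bears disc_1_mid but blue or purple is not meant.

How it is judged:
By the outcome, as a careful person would: the job done as asked, in the order asked, and still so for the second after the job is handed in, with the robot touching nothing.
It also fails if it takes over 72 s, if anything falls off the work surface, if the arm or the gripper's body presses on something with over 40 N, if the wrist force passes 120 N, or if a joint passes its speed limit or range.

## Working session

There is one attempt and no reset: what is moved stays moved. The work goes in short steps, Python scripts to look and compute and a tool call to move; the robot and the scene stay as the last step left them, time stands still between calls to the robot, and variables do not carry over. Pictures are saved under pics/ and viewed, at most 11 in all, crops included, and the job is handed in when it is done.

Besides the shell and the picture viewer there is one more tool, called by a JSON object that holds its "fn" and its "kwargs". apply_moves: Moves the arm, as the interface text tells. Its arguments: {"type":"object","properties":{"targets":{"type":"array","items":{"type":"object","properties":{"travel":{"type":"array","items":{"type":"number"}},"roll":{"type":"number"},"jaw":{"type":"number"}}}}},"required":["targets"]}

```bash
ls; mkdir -p pics
python3 - <<'E'
from plant import ctrl
import cv2,numpy as np
np.set_printoptions(precision=4,suppress=True)
o=ctrl.get_obs();print(o)
for n in("side","top","wrist"):
    c=ctrl.calibration(n);print(n,c)
    cv2.imwrite(f"pics/{n}0.png",ctrl.snapshot(n)[:,:,::-1])
a=cv2.imread("pics/side0.png");b=cv2.imread("pics/top0.png")
E
```

```text
pics
{'clock': 0.0, 'joint_pos': array([-51.9612,  20.5918,   0.6328,  -0.0205, -70.1356, -16.5061]), 'qvel': array([ 0.0075, -0.0859,  0.0442,  0.0069, -0.0034, -0.1323]), 'tau': array([ -0.0002, -58.2729,  29.3061,   6.9971,   0.0071,  -0.0002]), 'tool_pos': array([ 0.2475, -0.6275,  0.2476]), 'orientation': array([ 179.9038,   -0.0084, -158.4742]), 'force': array([-0.9865,  0.4398,  0.1141]), 'moment': array([ 0.0145, -0.0305,  0.0409]), 'gripper_force': 0.0, 'opening': 0.08803435772221055}
side {'K': array([[392.629 ,   0.    , 321.2597],
       [  0.    , 392.629 , 199.9698],
       [  0.    ,   0.    ,   1.    ]]), 'extrinsics': array([[-0.9952, -0.0284,  0.094 ,  0.4297],
       [-0.0957,  0.4927, -0.8649,  0.817 ],
       [-0.0217, -0.8698, -0.493 ,  0.4814],
       [ 0.    ,  0.    ,  0.    ,  1.    ]])}
top {'K': array([[467.5111,   0.    , 318.9039],
       [  0.    , 467.5111, 196.1907],
       [  0.    ,   0.    ,   1.    ]]), 'extrinsics': array([[-0.0187, -0.9854,  0.1693,  0.3446],
       [-0.9996,  0.0217,  0.0156,  0.0718],
       [-0.019 , -0.169 , -0.9854,  1.1158],
       [ 0.    ,  0.    ,  0.    ,  1.    ]])}
wrist {'K': array([[310.8657,   0.    , 316.4489],
       [  0.    , 310.8657, 195.5948],
       [  0.    ,   0.    ,   1.    ]]), 'hand_eye': array([[ 0.    , -0.9665, -0.2566,  0.0702],
       [ 1.    ,  0.0001, -0.0001,  0.0002],
       [ 0.0001, -0.2566,  0.9665, -0.1362],
       [ 0.    ,  0.    ,  0.    ,  1.    ]])}
```

View pics/side0.png

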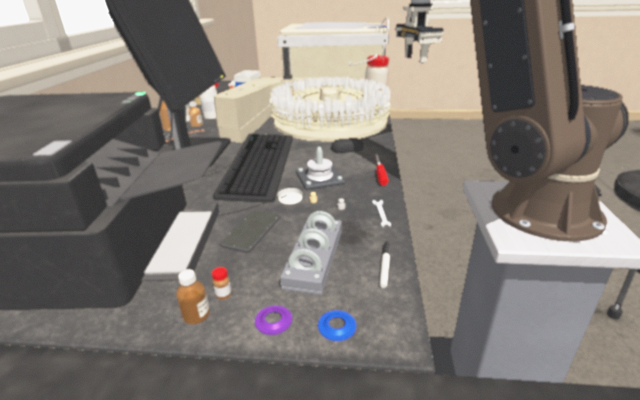

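View pics/top0.png

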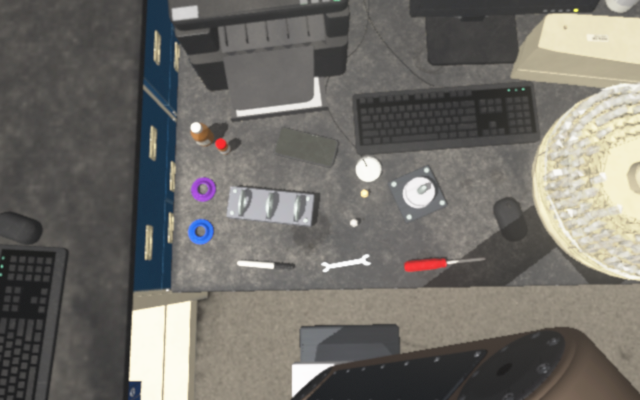

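The side view shows three washers in the block at (321,222), (314,240) and (304,262). The purple and blue rings at (273,320) and (337,325) are decoys. The arbor is at (320,175). In the top view the block is at (271,205), the arbor post at (420,190), the fittings at (365,193) and (354,222), and the dish at (368,169).

```bash
cat > h.py <<'E'
import numpy as np,cv2
from plant import ctrl
from scipy.spatial.transform import Rotation as R
np.set_printoptions(precision=4,suppress=True)
def pose(o):
    T=np.eye(4);T[:3,:3]=R.from_euler('xyz',o['orientation'],degrees=True).as_matrix();T[:3,3]=o['tool_pos'];return T
def E(n,o=None):
    c=ctrl.calibration(n)
    return c['K'],(c['extrinsics'] if n!='wrist' else pose(o)@c['hand_eye'])
def ray(n,uv,z,o=None):
    K,T=E(n,o);d=T[:3,:3]@np.linalg.solve(K,[*uv,1.]);p=T[:3,3]
    return p+d*(z-p[2])/d[2]
def proj(n,P,o=None):
    K,T=E(n,o);q=K@(T[:3,:3].T@(np.asarray(P)-T[:3,3]));return q[:2]/q[2]
def togo(o,P):  # mm along tool axes
    T=pose(o);return 1000*T[:3,:3].T@(np.asarray(P)-T[:3,3])
E
python3 - <<'E'
from h import *
a=cv2.imread("pics/top0.png");s=cv2.imread("pics/side0.png")
A=cv2.resize(a[140:240,215:455],None,fx=3.3,fy=3.3,interpolation=2)
S=cv2.resize(s[140:295,270:360],None,fx=1.7,fy=1.7,interpolation=2)
S=cv2.resize(s[205:290,275:360],None,fx=3,fy=3,interpolation=2)
o=np.zeros((A.shape[0]+S.shape[0],A.shape[1],3),np.uint8);o[:A.shape[0]]=A;o[A.shape[0]:,:S.shape[1]]=S
S2=cv2.resize(s[140:210,270:360],None,fx=3.3,fy=3.3,interpolation=2);o[A.shape[0]:A.shape[0]+S2.shape[0],300:300+S2.shape[1]]=S2
cv2.imwrite("pics/c1.png",o);print(o.shape)
print(ray("top",(271,205),.03),ray("top",(419,192),.046),ray("top",(426,186),.092))
E
```

```text
(585, 792, 3)
[0.5126 0.2021 0.03  ] [ 0.5332 -0.1433  0.046 ] [ 0.5383 -0.1502  0.092 ]
```

View pics/c1.png

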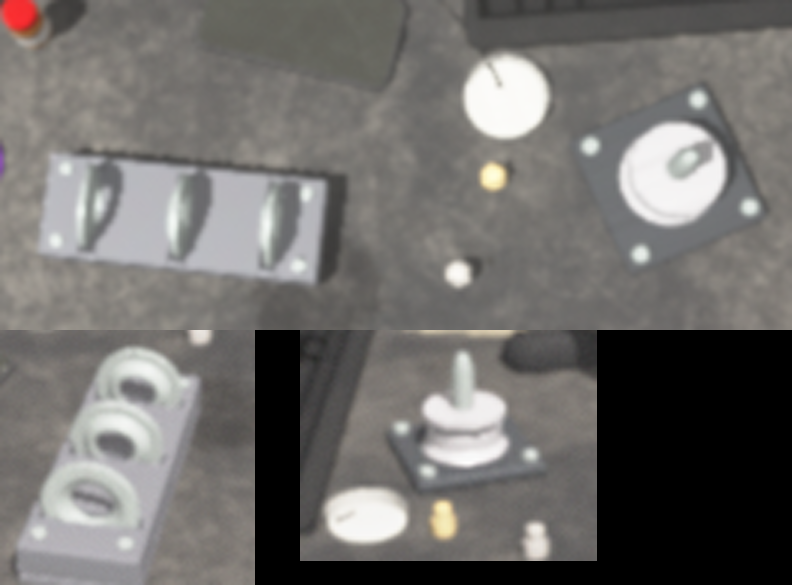

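Run:
```python
from h import *
c=np.array([(50,153),(328,178),(320,283),(38,253)])/3.3+[215,140]
P=np.array([ray("top",u,.03) for u in c]);print(P,P.mean(0))
L=P[[0,3]].mean(0)-P[[1,2]].mean(0);print(np.linalg.norm(L),np.degrees(np.arctan2(L[1],L[0]))-90, np.linalg.norm(P[0]-P[3]))
print("tip",ray("top",np.array((706,150))/3.3+[215,140],.092),"seat",ray("top",np.array((673,175))/3.3+[215,140],.046))
q=np.array([(590,146),(698,99),(750,207),(641,254)])/3.3+[215,140]
print("screws",np.mean([ray("top",u,.013) for u in q],0))
m=P.mean(0)
print(togo(ctrl.get_obs(),[m[0],m[1]-.03,.25]))
```

```text
[[0.5595 0.2993 0.03  ]
 [0.5368 0.0995 0.03  ]
 [0.4616 0.1065 0.03  ]
 [0.4872 0.3068 0.03  ]] [0.5113 0.203  0.03  ]
0.20148908266157853 -6.878846030662302 0.07270143530786152
tip [ 0.5394 -0.1568  0.092 ] seat [ 0.5308 -0.143   0.046 ]
screws [ 0.5357 -0.1472  0.013 ]
[-539.0612  648.0097   -1.4103]
```

{"fn": "apply_moves", "kwargs": {"targets": [{"travel": [-30, 36, 0], "roll": 0, "jaw": 87}, {"travel": [-30, 36, 0], "roll": 0, "jaw": 87}, {"travel": [-30, 36, 0], "roll": 0, "jaw": 87}, {"travel": [-30, 36, 0], "roll": 0, "jaw": 87}, {"travel": [-30, 36, 0], "roll": 0, "jaw": 87}, {"travel": [-30, 36, 0], "roll": 0, "jaw": 87}, {"travel": [-30, 36, 0], "roll": 0, "jaw": 87}, {"travel": [-30, 36, 0], "roll": 0, "jaw": 87}, {"travel": [-30, 36, 0], "roll": 0, "jaw": 87}, {"travel": [-30, 36, 0], "roll": 0, "jaw": 87}]}}

```text
clock: 1.15
tool_pos: [0.3947, -0.1811, 0.2487]
orientation: [-180.0, 0.0, -158.5]
force: [1.0, -0.3, -0.3]
opening: 0.0867
gripper_force: 0.0
```

{"fn": "apply_moves", "kwargs": {"targets": [{"travel": [-30, 36, 0], "roll": 0, "jaw": 87}, {"travel": [-30, 36, 0], "roll": 0, "jaw": 87}, {"travel": [-30, 36, 0], "roll": 0, "jaw": 87}, {"travel": [-30, 36, 0], "roll": 0, "jaw": 87}, {"travel": [-30, 36, 0], "roll": 0, "jaw": 87}, {"travel": [-30, 36, 0], "roll": 0, "jaw": 87}, {"travel": [-30, 36, 0], "roll": 0, "jaw": 87}, {"travel": [-30, 36, 0], "roll": 0, "jaw": 87}, {"travel": [0, 0, 0], "roll": -7, "jaw": 87}, {"travel": [0, 0, 0], "roll": -8, "jaw": 87}]}}

```text
clock: 2.15
tool_pos: [0.5121, 0.1745, 0.2477]
orientation: [180.0, -0.1, -143.1]
force: [-0.3, -0.6, 0.7]
opening: 0.0865
gripper_force: 0.0
```

{"fn": "apply_moves", "kwargs": {"targets": [{"travel": [0, 0, 0], "roll": -8, "jaw": 87}, {"travel": [0, 0, 0], "roll": -8, "jaw": 87}, {"travel": [0, 0, 0], "roll": -8, "jaw": 87}, {"travel": [0, 0, 0], "roll": -8, "jaw": 87}, {"travel": [0, 0, 0], "roll": -8, "jaw": 87}, {"travel": [0, 0, 0], "roll": -6.5, "jaw": 87}, {"travel": [0, 0, 0], "roll": 0, "jaw": 87}, {"travel": [0, 0, 0], "roll": 0, "jaw": 87}]}}

```text
clock: 2.95
tool_pos: [0.5121, 0.173, 0.2484]
orientation: [180.0, -0.0, -97.2]
force: [0.4, -0.5, 0.0]
opening: 0.0871
gripper_force: 0.0
```

Run:
```python
from h import *
o=ctrl.get_obs();print(o['clock'],o['tool_pos'],o['orientation'])
w=ctrl.snapshot("wrist")[:,:,::-1];cv2.imwrite("pics/w1.png",w)
np.save("w1.npy",o,allow_pickle=True)
```

```text
2.95 [0.5121 0.173  0.2484] [179.9862  -0.0094 -97.1662]
```

View pics/w1.png

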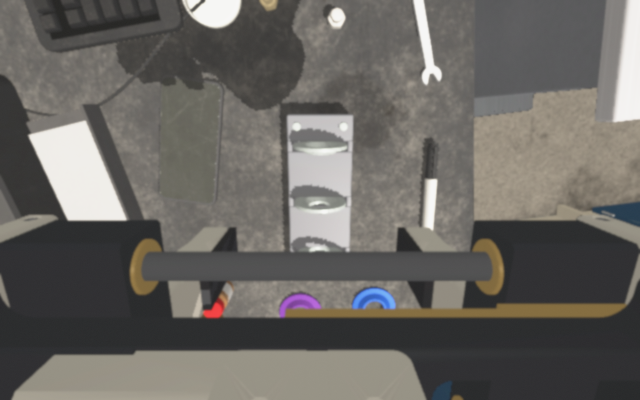

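The wrist view shows the block at x 287–353, starting at row 115. Its washers are at (320,143), (318,203) and (318,248), and the last is partly hidden by the gripper. I'll crop closer to check which way the crowns face.

Run:
```python
from h import *
w=cv2.imread("pics/w1.png")
cv2.imwrite("pics/c2.png",cv2.resize(w[108:254,280:360],None,fx=4.1,fy=4.1,interpolation=2))
```

```text
(no output)
```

View pics/c2.png

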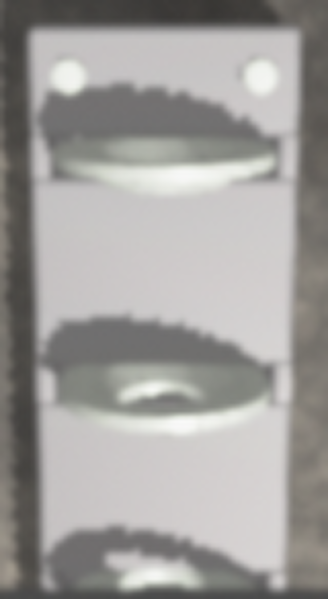

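Run:
```python
from h import *
o=np.load("w1.npy",allow_pickle=True).item()
f=lambda x,y:(x/4.1+280-.4,y/4.1+108-.4)
for n,u in dict(c1=(28,28),c2=(300,28),slot=(165,157),s1a=(33,157),s1b=(298,157),slot2=(167,383),s2a=(40,383),s2b=(292,383)).items():
    print(n,ray("wrist",f(*u),.03,o))
o=ctrl.get_obs();print(o['tool_pos'])
```

```text
c1 [0.5351 0.1017 0.03  ]
c2 [0.4625 0.1109 0.03  ]
slot [0.5027 0.1405 0.03  ]
s1a [0.5389 0.136  0.03  ]
s1b [0.4663 0.1451 0.03  ]
slot2 [0.5101 0.205  0.03  ]
s2a [0.5465 0.2004 0.03  ]
s2b [0.4742 0.2095 0.03  ]
[0.5121 0.173  0.2485]
```

{"fn": "apply_moves", "kwargs": {"targets": [{"travel": [18, 2.5, 0], "roll": 0, "jaw": 87}, {"travel": [18, 2, 20], "roll": 0, "jaw": 87}, {"travel": [0, 0, 40], "roll": 0, "jaw": 87}, {"travel": [0, 0, 40], "roll": 0, "jaw": 87}, {"travel": [0, 0, 40], "roll": 0, "jaw": 87}, {"travel": [0, 0, 25], "roll": 0, "jaw": 87}, {"travel": [0, 0, 15], "roll": 0, "jaw": 87}, {"travel": [0, 0, 8], "roll": 0, "jaw": 87}, {"travel": [0, 0, 5], "roll": 0, "jaw": 87}, {"travel": [0, 0, 0], "roll": 0, "jaw": 87}]}}

```text
clock: 4.0
tool_pos: [0.5034, 0.1377, 0.0556]
orientation: [180.0, -0.0, -97.0]
force: [0.8, 0.7, 0.7]
opening: 0.0867
gripper_force: 0.0
```

{"fn": "apply_moves", "kwargs": {"targets": [{"travel": [0, 0, 0], "roll": 0, "jaw": 52}, {"travel": [0, 0, 0], "roll": 0, "jaw": 52}, {"travel": [0, 0, 0], "roll": 0, "jaw": 52}, {"travel": [0, 0, 0], "roll": 0, "jaw": 52}, {"travel": [0, 0, 0], "roll": 0, "jaw": 52}]}}

```text
clock: 4.5
tool_pos: [0.5035, 0.138, 0.056]
orientation: [-180.0, 0.0, -97.0]
force: [0.0, -0.1, 2.9]
opening: 0.0589
gripper_force: 30.0
```

{"fn": "apply_moves", "kwargs": {"targets": [{"travel": [0, 0, -10], "roll": 0, "jaw": 52}, {"travel": [0, 0, -25], "roll": 0, "jaw": 52}, {"travel": [0, 0, -25], "roll": 0, "jaw": 52}, {"travel": [0, 0, -20], "roll": 0, "jaw": 52}, {"travel": [40, -10, 0], "roll": 0, "jaw": 52}, {"travel": [40, -12, 0], "roll": 0, "jaw": 52}, {"travel": [40, -12, 0], "roll": 0, "jaw": 52}, {"travel": [40, -12, 0], "roll": 0, "jaw": 52}, {"travel": [40, -10, 0], "roll": 0, "jaw": 52}, {"travel": [18, -4, 0], "roll": 0, "jaw": 52}]}}

```text
clock: 5.5
tool_pos: [0.5363, -0.0885, 0.1361]
orientation: [180.0, -0.0, -97.1]
force: [-0.1, 0.5, -1.1]
opening: 0.059
gripper_force: 30.0
```

{"fn": "apply_moves", "kwargs": {"targets": [{"travel": [0, 0, 0], "roll": 0, "jaw": 52}, {"travel": [0, 0, 0], "roll": 0, "jaw": 52}]}}

```text
clock: 5.7
tool_pos: [0.5363, -0.0861, 0.1359]
orientation: [-180.0, 0.0, -97.0]
force: [0.3, 0.1, -0.8]
opening: 0.0586
gripper_force: 30.0
```

Run:
```python
from h import *
o=ctrl.get_obs();print(o['clock'],o['tool_pos'],o['orientation'])
w=ctrl.snapshot("wrist")[:,:,::-1];cv2.imwrite("pics/w2.png",w)
s=ctrl.snapshot("side")[:,:,::-1];cv2.imwrite("pics/s2.png",s)
np.save("w2.npy",o,allow_pickle=True)
S=cv2.resize(s[90:200,240:400],None,fx=2.5,fy=2.5,interpolation=2)
v=np.zeros((600,640,3),np.uint8);v[:320]=w[:320];v[325:600,:400]=S;v[325:600,400:]=cv2.resize(s[205:290,275:350],(240,272))[:275].repeat(1,0) if 0 else 0
v[325:597,402:640]=cv2.resize(s[205:290,275:350],(238,272),interpolation=2)
cv2.imwrite("pics/v2.png",v)
```

```text
5.7 [ 0.5363 -0.0861  0.1359] [-179.9999    0.0068  -97.0473]
```

View pics/v2.png

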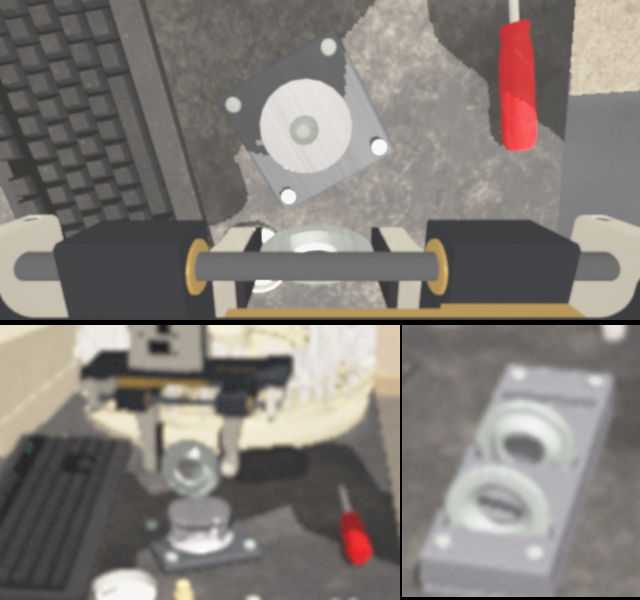

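The wrist view shows the post tip at (304,130), the seat disc around (306,126) and the held washer upright at (315,245). The side crop shows two washers left in the block.

Run:
```python
from h import *
o=np.load("w2.npy",allow_pickle=True).item()
print("tip",ray("wrist",(304.5,130),.092,o),"seat",ray("wrist",(306,126),.046,o))
print("screws",np.mean([ray("wrist",u,.013,o) for u in [(329,47),(233,104),(379,147),(288,197)]],0))
w=cv2.imread("pics/w2.png");g=cv2.cvtColor(w,6)
c=cv2.HoughCircles(cv2.medianBlur(g[60:200,230:380],3),cv2.HOUGH_GRADIENT,1,20,param1=80,param2=15,minRadius=36,maxRadius=55);print(c[0][:3]+[230,60,0])
c=cv2.HoughCircles(g[100:160,275:335],cv2.HOUGH_GRADIENT,1,20,param1=60,param2=10,minRadius=4,maxRadius=20);print(c[0][:3]+[275,100,0])
cv2.imwrite("pics/c3.png",np.hstack([cv2.resize(w[200:290,230:400],None,fx=4,fy=4,interpolation=2)]))
```

```text
tip [ 0.5345 -0.1464  0.092 ] seat [ 0.535  -0.1468  0.046 ]
screws [ 0.5352 -0.1454  0.013 ]
[[305.5 125.5  47. ]]
[[305.5 125.5  11. ]]
```

View pics/c3.png

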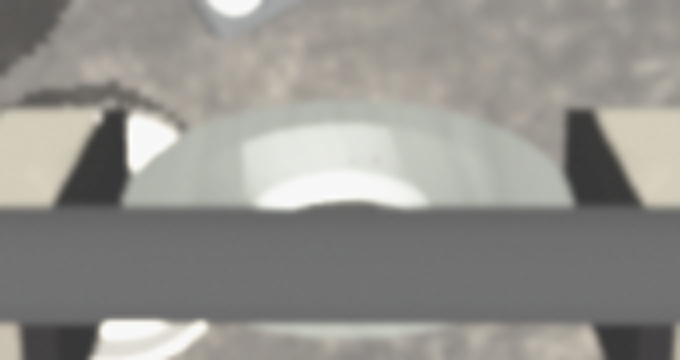

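{"fn": "apply_moves", "kwargs": {"targets": [{"travel": [25, -3, 1], "roll": 0, "jaw": 52}, {"travel": [25, -3, 1], "roll": 0, "jaw": 52}, {"travel": [4, 0, 0], "roll": 0, "jaw": 52}, {"travel": [6, 0, 1], "roll": 0, "jaw": 52}, {"travel": [6.5, 0, 1.5], "roll": 0, "jaw": 52}, {"travel": [5, 0, 3.5], "roll": 0, "jaw": 52}, {"travel": [5, 0, 4], "roll": 0, "jaw": 52}, {"travel": [2.5, 0, 4], "roll": 0, "jaw": 52}, {"travel": [2, 0, 4], "roll": 0, "jaw": 52}, {"travel": [1, 0, 2.5], "roll": 0, "jaw": 52}]}}

```text
clock: 6.8
tool_pos: [0.5333, -0.1679, 0.1136]
orientation: [-179.9, -0.0, -96.9]
force: [0.3, 0.9, 5.0]
opening: 0.0585
gripper_force: 30.0
```

{"fn": "apply_moves", "kwargs": {"targets": [{"travel": [0, 0, 2], "roll": 0, "jaw": 52}, {"travel": [0, 0, 0], "roll": 0, "jaw": 52}]}}

```text
clock: 7.0
tool_pos: [0.5332, -0.1674, 0.1112]
orientation: [-179.9, 0.0, -96.9]
force: [1.2, 3.8, 4.0]
opening: 0.0588
gripper_force: 30.0
```

Run:
```python
from h import *
o=ctrl.get_obs();print(o['clock'],o['tool_pos'],o['orientation'],o['force'])
w=ctrl.snapshot("wrist")[:,:,::-1]
s=ctrl.snapshot("side")[:,:,::-1];t=ctrl.snapshot("top")[:,:,::-1]
v=np.hstack([cv2.resize(w[170:330,200:440],None,fx=1.66,fy=1.66,interpolation=2)[:265,:398],cv2.resize(s[100:200,260:400],(371,265),interpolation=2)])
cv2.imwrite("pics/v3.png",v);print(v.shape)
```

```text
7.0 [ 0.5332 -0.1674  0.1112] [-179.9235    0.0148  -96.9285] [1.1844 3.7642 3.9933]
(265, 769, 3)
```

View pics/v3.png

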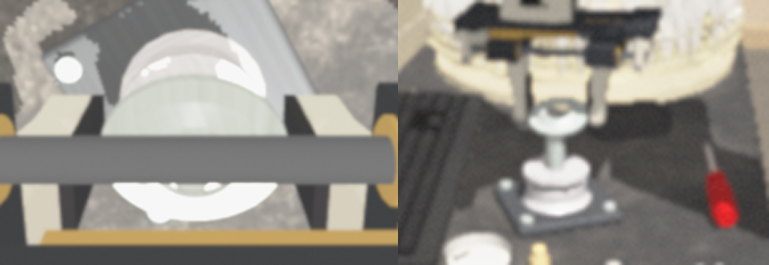

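{"fn": "apply_moves", "kwargs": {"targets": [{"travel": [0, 0, -5], "roll": 0, "jaw": 52}, {"travel": [-10, 0.4, 0], "roll": 0, "jaw": 52}, {"travel": [-11, 0.4, 0], "roll": 0, "jaw": 52}, {"travel": [0, 0, 0], "roll": 0, "jaw": 52}, {"travel": [0, 0, 8], "roll": 0, "jaw": 52}, {"travel": [0, 0, 8], "roll": 0, "jaw": 52}, {"travel": [0, 0, 8], "roll": 0, "jaw": 52}, {"travel": [0, 0, 8], "roll": 0, "jaw": 52}, {"travel": [0, 0, 8], "roll": 0, "jaw": 52}, {"travel": [0, 0, 6], "roll": 0, "jaw": 52}]}}

```text
clock: 8.15
tool_pos: [0.5354, -0.1497, 0.071]
orientation: [-179.8, -0.2, -96.9]
force: [0.9, -8.4, 7.3]
opening: 0.0587
gripper_force: 30.0
```

{"fn": "apply_moves", "kwargs": {"targets": [{"travel": [0, 0, 0], "roll": 0, "jaw": 52}, {"travel": [0, 0, 0], "roll": 0, "jaw": 52}]}}

```text
clock: 8.35
tool_pos: [0.5348, -0.149, 0.0696]
orientation: [-179.9, -0.1, -97.0]
force: [3.7, -13.0, -3.0]
opening: 0.0587
gripper_force: 30.0
```

{"fn": "apply_moves", "kwargs": {"targets": [{"travel": [3, 0, -1], "roll": 0, "jaw": 52}, {"travel": [2, 0, 0], "roll": 0, "jaw": 52}, {"travel": [0, 0, 0], "roll": 0, "jaw": 52}]}}

```text
clock: 8.65
tool_pos: [0.5336, -0.1521, 0.0709]
orientation: [180.0, -0.0, -97.0]
force: [-0.3, -0.4, 1.5]
opening: 0.0584
gripper_force: 30.0
```

Run:
```python
from h import *
o=ctrl.get_obs();print(o['clock'],o['tool_pos'],o['force'],o['moment'])
```

```text
8.65 [ 0.5336 -0.1521  0.0709] [-0.2599 -0.3947  1.5168] [-0.2559 -0.0838 -0.0542]
```

{"fn": "apply_moves", "kwargs": {"targets": [{"travel": [0, 0, 0], "roll": 0, "jaw": 87}, {"travel": [0, 0, 0], "roll": 0, "jaw": 87}, {"travel": [0, 0, 0], "roll": 0, "jaw": 87}, {"travel": [0, 0, -30], "roll": 0, "jaw": 87}, {"travel": [0, 0, -40], "roll": 0, "jaw": 87}, {"travel": [0, 0, -40], "roll": 0, "jaw": 87}, {"travel": [-30, 4.6, -20], "roll": 0, "jaw": 87}, {"travel": [-44, 7, 0], "roll": 0, "jaw": 87}, {"travel": [-46, 7, 0], "roll": 0, "jaw": 87}, {"travel": [-46, 7, 0], "roll": 0, "jaw": 87}]}}

```text
clock: 9.65
tool_pos: [0.5279, 0.0175, 0.2014]
orientation: [-180.0, 0.0, -97.0]
force: [1.5, 0.9, 0.1]
opening: 0.0869
gripper_force: 0.0
```

{"fn": "apply_moves", "kwargs": {"targets": [{"travel": [-46, 7, 0], "roll": 0, "jaw": 87}, {"travel": [-46, 7, 0], "roll": 0, "jaw": 87}, {"travel": [-46, 7, 0], "roll": 0, "jaw": 87}, {"travel": [-46, 7, 0], "roll": 0, "jaw": 87}, {"travel": [-46, 7, 0], "roll": 0, "jaw": 87}, {"travel": [-46, 7, 0], "roll": 0, "jaw": 87}, {"travel": [0, 0, 0], "roll": 0, "jaw": 87}, {"travel": [0, 0, 0], "roll": 0, "jaw": 87}]}}

```text
clock: 10.45
tool_pos: [0.5195, 0.2961, 0.2004]
orientation: [180.0, -0.1, -96.8]
force: [-0.5, -0.5, 0.9]
opening: 0.0869
gripper_force: 0.0
```

Run:
```python
from h import *
o=ctrl.get_obs();print(o['clock'],o['tool_pos'],o['orientation'],o['force'])
w=ctrl.snapshot("wrist")[:,:,::-1];np.save("w4.npy",o,allow_pickle=True);cv2.imwrite("pics/w4.png",w)
s=ctrl.snapshot("side")[:,:,::-1];t=ctrl.snapshot("top")[:,:,::-1];cv2.imwrite("pics/t4.png",t)
A=cv2.resize(w[60:225,250:400],None,fx=3.6,fy=3.6,interpolation=2)
B=cv2.resize(s[140:195,290:350],None,fx=4,fy=4,interpolation=2);C=cv2.resize(t[165:220,390:450],None,fx=4,fy=4,interpolation=2)
v=np.zeros((600,800,3),np.uint8);v[:A.shape[0],:A.shape[1]]=A;v[:220,545:785]=B;v[230:450,545:785]=C
cv2.imwrite("pics/v4.png",v)
```

```text
10.45 [0.5195 0.2961 0.2004] [179.9513  -0.0528 -96.8448] [-0.525  -0.4717  0.9078]
```

View pics/v4.png

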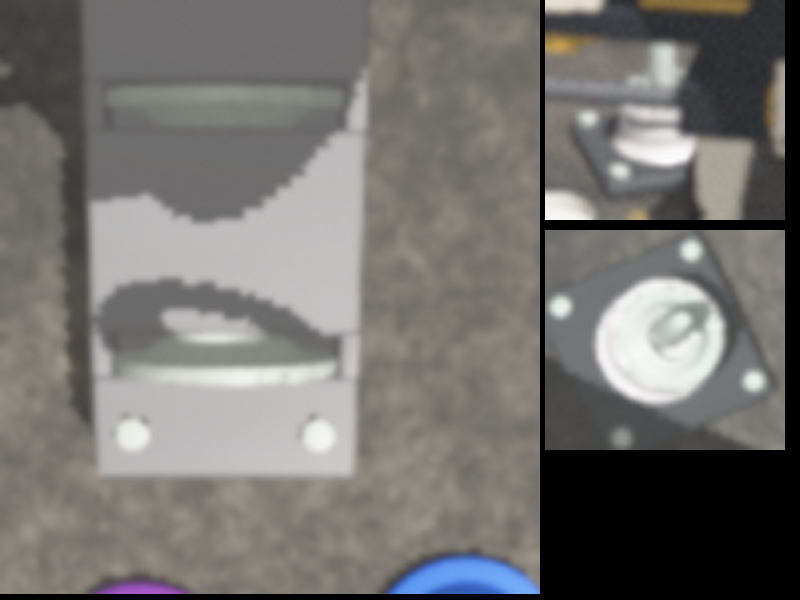

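Run:
```python
from h import *
o=np.load("w4.npy",allow_pickle=True).item()
f=lambda x,y:(x/3.6+250-.4,y/3.6+60-.4)
for n,u in dict(slot3=(227,355),slot2=(226,105),s2top=(226,82),s2bot=(226,129)).items(): print(n,ray("wrist",f(*u),.03,o))
print("rim2",ray("wrist",f(226,92),.068,o),"rim3",ray("wrist",f(226,376),.068,o))
o=ctrl.get_obs();p=ray("wrist",f(227,355),.03,np.load("w4.npy",allow_pickle=True).item());print(togo(o,[p[0],p[1]+.002,.055]))
```

```text
slot3 [0.5186 0.2697 0.03  ]
slot2 [0.5109 0.2051 0.03  ]
s2top [0.5102 0.1995 0.03  ]
s2bot [0.5117 0.211  0.03  ]
rim2 [0.5105 0.2051 0.068 ] rim3 [0.5185 0.2695 0.068 ]
[ 22.3341  -1.4557 145.9842]
```

{"fn": "apply_moves", "kwargs": {"targets": [{"travel": [12, -1, 0], "roll": 0, "jaw": 87}, {"travel": [11, -0.5, 20], "roll": 0, "jaw": 87}, {"travel": [0, 0, 40], "roll": 0, "jaw": 87}, {"travel": [0, 0, 40], "roll": 0, "jaw": 87}, {"travel": [0, 0, 25], "roll": 0, "jaw": 87}, {"travel": [0, 0, 15], "roll": 0, "jaw": 87}, {"travel": [0, 0, 5], "roll": 0, "jaw": 87}, {"travel": [0, 0, 0], "roll": 0, "jaw": 87}, {"travel": [0, 0, 0], "roll": 0, "jaw": 52}, {"travel": [0, 0, 0], "roll": 0, "jaw": 52}]}}

```text
clock: 11.6
tool_pos: [0.5195, 0.2723, 0.0574]
orientation: [-179.9, 0.1, -97.0]
force: [0.2, 0.2, 0.8]
opening: 0.0762
gripper_force: 0.0
```

{"fn": "apply_moves", "kwargs": {"targets": [{"travel": [0, 0, 0], "roll": 0, "jaw": 52}, {"travel": [0, 0, 0], "roll": 0, "jaw": 52}, {"travel": [0, 0, 0], "roll": 0, "jaw": 52}]}}

```text
clock: 11.9
tool_pos: [0.5191, 0.2723, 0.0567]
orientation: [-180.0, 0.0, -97.0]
force: [-0.8, 0.4, 3.3]
opening: 0.0588
gripper_force: 30.0
```

{"fn": "apply_moves", "kwargs": {"targets": [{"travel": [0, 0, -10], "roll": 0, "jaw": 52}, {"travel": [0, 0, -25], "roll": 0, "jaw": 52}, {"travel": [0, 0, -25], "roll": 0, "jaw": 52}, {"travel": [0, 0, -20], "roll": 0, "jaw": 52}, {"travel": [40, -7, 0], "roll": 0, "jaw": 52}, {"travel": [45, -8, 0], "roll": 0, "jaw": 52}, {"travel": [45, -8, 0], "roll": 0, "jaw": 52}, {"travel": [45, -8, 0], "roll": 0, "jaw": 52}, {"travel": [45, -8, 0], "roll": 0, "jaw": 52}, {"travel": [45, -8, 0], "roll": 0, "jaw": 52}]}}

```text
clock: 12.9
tool_pos: [0.533, 0.0016, 0.1368]
orientation: [-180.0, 0.0, -96.9]
force: [1.6, 0.0, -0.1]
opening: 0.0588
gripper_force: 30.0
```

{"fn": "apply_moves", "kwargs": {"targets": [{"travel": [45, -8, 0], "roll": 0, "jaw": 52}, {"travel": [44, -6, 0], "roll": 0, "jaw": 52}, {"travel": [0, 0, 0], "roll": 0, "jaw": 52}, {"travel": [0, 0, 0], "roll": 0, "jaw": 52}, {"travel": [0, 0, 0], "roll": 0, "jaw": 52}]}}

```text
clock: 13.4
tool_pos: [0.5364, -0.0864, 0.1364]
orientation: [-180.0, 0.0, -97.0]
force: [0.7, 0.1, -0.5]
opening: 0.0586
gripper_force: 30.0
```

Run:
```python
from h import *
o=ctrl.get_obs();print(o['clock'],o['tool_pos'],o['orientation'],o['force'])
w=ctrl.snapshot("wrist")[:,:,::-1];np.save("w5.npy",o,allow_pickle=True);cv2.imwrite("pics/w5.png",w)
s=ctrl.snapshot("side")[:,:,::-1];cv2.imwrite("pics/s5.png",s)
print("axis togo",togo(o,[.535,-.1465,.092]), "axis px",proj("wrist",[.535,-.1465,.092],o),proj("wrist",[.535,-.1465,.05],o))
A=cv2.resize(w[80:200,240:380],None,fx=3.4,fy=3.4,interpolation=2)
W2=cv2.imread("pics/w2.png")
B=cv2.resize(w[195:300,225:405],None,fx=1.75,fy=1.75,interpolation=2);C=cv2.resize(s[110:185,275:365],None,fx=3.4,fy=3.4,interpolation=2)
v=np.zeros((600,800,3),np.uint8);v[:A.shape[0],:A.shape[1]]=A;v[:C.shape[0],480:480+C.shape[1]]=C;v[412:412+B.shape[0],:B.shape[1]]=B
v[270:555,480:800]=cv2.resize(s[125:195,280:360],(320,285))[:285]
cv2.imwrite("pics/v5.png",v)
```

```text
13.4 [ 0.5364 -0.0864  0.1364] [-179.9916    0.0093  -96.962 ] [ 0.7225  0.0721 -0.4589]
axis togo [59.8873 -5.8595 44.3555] axis px [304.0487 130.2721] [306.3221 127.0251]
```

View pics/v5.png

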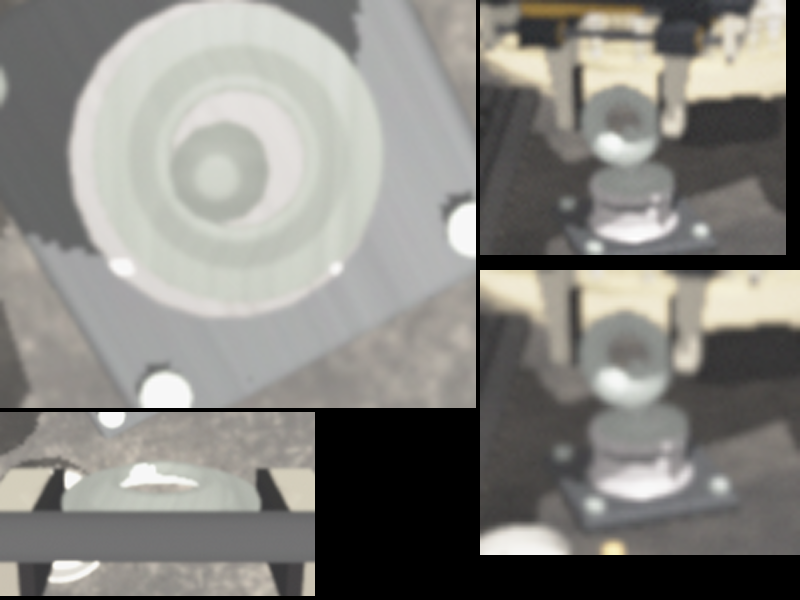

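The disc on the seat lies flat and round the post. The held washer's lower inside is lit when seen from +y, so its hollow faces +y and its crown faces tool +x. The same flip will put its crown down.

{"fn": "apply_moves", "kwargs": {"targets": [{"travel": [25, -3, 1], "roll": 0, "jaw": 52}, {"travel": [25, -3, 1], "roll": 0, "jaw": 52}, {"travel": [4, 0, 0], "roll": 0, "jaw": 52}, {"travel": [6, 0, 1], "roll": 0, "jaw": 52}, {"travel": [6.5, 0, 1.5], "roll": 0, "jaw": 52}, {"travel": [5, 0, 3.5], "roll": 0, "jaw": 52}, {"travel": [5, 0, 4], "roll": 0, "jaw": 52}, {"travel": [2.5, 0, 4], "roll": 0, "jaw": 52}, {"travel": [2, 0, 4], "roll": 0, "jaw": 52}, {"travel": [1, 0, 2.5], "roll": 0, "jaw": 52}]}}

```text
clock: 14.5
tool_pos: [0.5332, -0.1695, 0.1146]
orientation: [-179.9, -0.1, -96.9]
force: [-0.6, -0.7, 10.1]
opening: 0.0593
gripper_force: 30.0
```

{"fn": "apply_moves", "kwargs": {"targets": [{"travel": [0, 0, 2], "roll": 0, "jaw": 52}, {"travel": [0, 0, 0], "roll": 0, "jaw": 52}, {"travel": [0, 0, 0], "roll": 0, "jaw": 52}]}}

```text
clock: 14.8
tool_pos: [0.5331, -0.1699, 0.1128]
orientation: [-179.9, -0.1, -96.9]
force: [-1.9, -4.0, 9.4]
opening: 0.0584
gripper_force: 30.0
```

Run:
```python
from h import *
o=ctrl.get_obs();print(o['clock'],o['tool_pos'],o['force'])
w=ctrl.snapshot("wrist")[:,:,::-1];np.save("w6.npy",o,allow_pickle=True);cv2.imwrite("pics/w6.png",w)
# visible near/far edges of the held disc along its midline column
K=proj("wrist",pose(o)@np.array([0,0,.0185,1]) if 0 else (pose(o)@np.array([0,0,.0185,1]))[:3],o);print(K)
for dx in(-.03,.03):
    print(dx,[proj("wrist",(pose(o)@np.array([dx,0,.0185+dz,1]))[:3],o).round(1).tolist() for dz in(-.005,0,.005)])
g=cv2.cvtColor(w,6)
print(g[175:330:2,312].tolist())
```

```text
14.8 [ 0.5331 -0.1699  0.1128] [-1.8984 -3.9788  9.441 ]
[314.2534 246.3479]
-0.03 [[314.3, 300.8], [314.3, 295.6], [314.4, 290.7]]
0.03 [[314.1, 194.8], [314.2, 192.4], [314.2, 190.0]]
[168, 117, 110, 110, 110, 110, 110, 127, 199, 218, 218, 218, 214, 206, 195, 206, 217, 215, 215, 214, 214, 215, 215, 215, 212, 205, 203, 204, 213, 221, 218, 221, 212, 193, 192, 192, 192, 191, 158, 114, 113, 117, 119, 121, 122, 121, 122, 123, 122, 122, 122, 120, 134, 244, 247, 247, 247, 247, 247, 247, 247, 247, 247, 247, 247, 228, 183, 171, 167, 167, 165, 120, 72, 68, 69, 69, 69, 69]
```

Run:
```python
from h import *
o=np.load("w5.npy",allow_pickle=True).item()
g=cv2.cvtColor(cv2.imread("pics/w5.png"),6)
P=lambda x,z:proj("wrist",(pose(o)@np.array([x,0,z,1]))[:3],o)[1].round(1)
print("bottom",[(x,P(x,.0485)) for x in(-.01,-.005,0,.005)],"top",[(x,P(x,-.0115)) for x in(-.01,-.005,0,.005)])
print(g[212:320:2,312].tolist())
o=np.load("w6.npy",allow_pickle=True).item();g=cv2.cvtColor(cv2.imread("pics/w6.png"),6)
print([(x,P(x,.0205)) for x in(-.04,-.035,-.03,.02,.025,.03)])
for c in(300,312,330):print(c,g[188:216,c].tolist(),g[276:312,c].tolist())
```

```text
bottom [(-0.01, np.float64(241.3)), (-0.005, np.float64(234.0)), (0, np.float64(226.7)), (0.005, np.float64(219.2))] top [(-0.01, np.float64(294.2)), (-0.005, np.float64(284.3)), (0, np.float64(274.3)), (0.005, np.float64(264.1))]
[152, 165, 173, 164, 168, 173, 203, 247, 247, 247, 247, 247, 195, 169, 175, 184, 194, 196, 197, 187, 125, 105, 108, 111, 113, 114, 114, 115, 114, 115, 115, 114, 113, 111, 132, 179, 180, 172, 158, 149, 142, 140, 142, 148, 147, 144, 141, 141, 148, 155, 157, 157, 142, 81]
[(-0.04, np.float64(308.9)), (-0.035, np.float64(301.3)), (-0.03, np.float64(293.6)), (0.02, np.float64(209.8)), (0.025, np.float64(200.7)), (0.03, np.float64(191.4))]
300 [110, 111, 109, 115, 142, 186, 213, 219, 218, 216, 217, 219, 217, 214, 210, 208, 206, 202, 199, 203, 211, 214, 213, 213, 213, 213, 213, 213] [120, 119, 119, 135, 209, 245, 247, 247, 247, 247, 247, 247, 247, 247, 247, 247, 247, 247, 247, 247, 247, 247, 247, 247, 247, 247, 247, 247, 240, 204, 182, 180, 178, 172, 168, 167]
312 [112, 127, 163, 199, 214, 218, 219, 218, 218, 218, 218, 214, 209, 206, 202, 195, 197, 206, 215, 217, 215, 215, 215, 215, 215, 214, 214, 214] [121, 120, 119, 134, 204, 244, 247, 247, 247, 247, 247, 247, 247, 247, 247, 247, 247, 247, 247, 247, 247, 247, 247, 247, 247, 247, 247, 247, 246, 228, 196, 183, 177, 171, 168, 167]
330 [137, 118, 114, 120, 150, 192, 215, 220, 221, 222, 222, 221, 219, 215, 209, 205, 202, 199, 204, 213, 217, 217, 217, 216, 217, 216, 216, 216] [121, 120, 119, 131, 190, 239, 245, 246, 246, 246, 247, 247, 247, 247, 247, 247, 247, 247, 247, 247, 247, 247, 247, 247, 247, 247, 247, 245, 216, 173, 165, 166, 167, 168, 167, 167]
```

{"fn": "apply_moves", "kwargs": {"targets": [{"travel": [0, 0, -6], "roll": 0, "jaw": 52}, {"travel": [0, 0, -4], "roll": 0, "jaw": 52}, {"travel": [-8, 0.5, 0], "roll": 0, "jaw": 52}, {"travel": [-8.5, 0.5, 0], "roll": 0, "jaw": 52}, {"travel": [0, 0, 0], "roll": 0, "jaw": 52}, {"travel": [0, 0, 8], "roll": 0, "jaw": 52}, {"travel": [0, 0, 8], "roll": 0, "jaw": 52}, {"travel": [0, 0, 8], "roll": 0, "jaw": 52}, {"travel": [0, 0, 8], "roll": 0, "jaw": 52}, {"travel": [0, 0, 7], "roll": 0, "jaw": 52}]}}

```text
clock: 15.85
tool_pos: [0.5336, -0.1524, 0.0817]
orientation: [180.0, 0.0, -97.0]
force: [1.4, 2.1, 0.5]
opening: 0.0589
gripper_force: 30.0
```

{"fn": "apply_moves", "kwargs": {"targets": [{"travel": [0, 0, 0], "roll": 0, "jaw": 52}, {"travel": [0, 0, 0], "roll": 0, "jaw": 52}]}}

```text
clock: 16.05
tool_pos: [0.5334, -0.1522, 0.0821]
orientation: [180.0, 0.0, -97.0]
force: [2.3, 2.8, -1.9]
opening: 0.0588
gripper_force: 30.0
```

{"fn": "apply_moves", "kwargs": {"targets": [{"travel": [0, 0, 1], "roll": 0, "jaw": 52}, {"travel": [0, 0, 0], "roll": 0, "jaw": 52}]}}

```text
clock: 16.25
tool_pos: [0.5336, -0.1524, 0.0818]
orientation: [-180.0, 0.0, -97.0]
force: [1.0, 2.2, -0.5]
opening: 0.0589
gripper_force: 30.0
```

{"fn": "apply_moves", "kwargs": {"targets": [{"travel": [0, 0, 1], "roll": 0, "jaw": 52}, {"travel": [0, 0, 0], "roll": 0, "jaw": 52}]}}

```text
clock: 16.45
tool_pos: [0.5337, -0.1525, 0.0809]
orientation: [-180.0, -0.0, -97.0]
force: [1.3, 2.1, 0.2]
opening: 0.059
gripper_force: 30.0
```

{"fn": "apply_moves", "kwargs": {"targets": [{"travel": [0, 0, 1], "roll": 0, "jaw": 52}, {"travel": [0, 0, 0], "roll": 0, "jaw": 52}]}}

```text
clock: 16.65
tool_pos: [0.5337, -0.1525, 0.0797]
orientation: [-180.0, -0.0, -97.0]
force: [1.9, 2.3, 0.7]
opening: 0.0589
gripper_force: 30.0
```

{"fn": "apply_moves", "kwargs": {"targets": [{"travel": [0, 0, 1], "roll": 0, "jaw": 52}, {"travel": [0, 0, 0], "roll": 0, "jaw": 52}]}}

```text
clock: 16.85
tool_pos: [0.5337, -0.1526, 0.0788]
orientation: [-180.0, -0.0, -97.0]
force: [1.5, 0.3, 1.9]
opening: 0.0588
gripper_force: 30.0
```

{"fn": "apply_moves", "kwargs": {"targets": [{"travel": [0, 0, 0], "roll": 0, "jaw": 87}, {"travel": [0, 0, 0], "roll": 0, "jaw": 87}, {"travel": [0, 0, 0], "roll": 0, "jaw": 87}, {"travel": [0, 0, -30], "roll": 0, "jaw": 87}, {"travel": [0, 0, -40], "roll": 0, "jaw": 87}, {"travel": [0, 0, -10], "roll": 0, "jaw": 87}, {"travel": [-31, 6, 0], "roll": 0, "jaw": 87}, {"travel": [-44, 8.3, 0], "roll": 0, "jaw": 87}, {"travel": [-44, 8.3, 0], "roll": 0, "jaw": 87}, {"travel": [-44, 8.3, 0], "roll": 0, "jaw": 87}]}}

```text
clock: 17.85
tool_pos: [0.5218, 0.0143, 0.1583]
orientation: [180.0, -0.0, -97.0]
force: [1.4, 0.2, 0.7]
opening: 0.087
gripper_force: 0.0
```

{"fn": "apply_moves", "kwargs": {"targets": [{"travel": [-44, 8.3, 0], "roll": 0, "jaw": 87}, {"travel": [-44, 8.3, 0], "roll": 0, "jaw": 87}, {"travel": [-44, 8.3, 0], "roll": 0, "jaw": 87}, {"travel": [-36, 7, 0], "roll": 0, "jaw": 87}, {"travel": [-20, 3.5, 0], "roll": 0, "jaw": 87}, {"travel": [0, 0, 0], "roll": 0, "jaw": 87}, {"travel": [0, 0, 0], "roll": 0, "jaw": 87}]}}

```text
clock: 18.55
tool_pos: [0.5097, 0.2041, 0.158]
orientation: [179.9, -0.0, -96.9]
force: [-0.4, 0.3, -0.5]
opening: 0.0867
gripper_force: 0.0
```

Run:
```python
from h import *
o=ctrl.get_obs();print(o['clock'],o['tool_pos'],o['orientation'])
print(togo(o,[.5108,.204,.055]))
```

```text
18.55 [0.5097 0.2041 0.158 ] [179.947   -0.0468 -96.9129]
[ -0.1637  -1.1719 103.0301]
```

{"fn": "apply_moves", "kwargs": {"targets": [{"travel": [0, -1, 35], "roll": 0, "jaw": 87}, {"travel": [0, 0, 30], "roll": 0, "jaw": 87}, {"travel": [0, 0, 20], "roll": 0, "jaw": 87}, {"travel": [0, 0, 12], "roll": 0, "jaw": 87}, {"travel": [0, 0, 5], "roll": 0, "jaw": 87}, {"travel": [0, 0, 0], "roll": 0, "jaw": 52}, {"travel": [0, 0, 0], "roll": 0, "jaw": 52}, {"travel": [0, 0, 0], "roll": 0, "jaw": 52}, {"travel": [0, 0, 0], "roll": 0, "jaw": 52}, {"travel": [0, 0, 0], "roll": 0, "jaw": 52}]}}

```text
clock: 19.55
tool_pos: [0.5116, 0.2043, 0.0573]
orientation: [-179.9, 0.1, -97.0]
force: [0.7, 0.3, 3.6]
opening: 0.0585
gripper_force: 30.0
```

{"fn": "apply_moves", "kwargs": {"targets": [{"travel": [0, 0, -10], "roll": 0, "jaw": 52}, {"travel": [0, 0, -25], "roll": 0, "jaw": 52}, {"travel": [0, 0, -25], "roll": 0, "jaw": 52}, {"travel": [0, 0, -20], "roll": 0, "jaw": 52}, {"travel": [40, -8, 0], "roll": 0, "jaw": 52}, {"travel": [45, -9, 0], "roll": 0, "jaw": 52}, {"travel": [45, -9, 0], "roll": 0, "jaw": 52}, {"travel": [45, -9, 0], "roll": 0, "jaw": 52}, {"travel": [45, -9, 0], "roll": 0, "jaw": 52}, {"travel": [45, -9, 0], "roll": 0, "jaw": 52}]}}

```text
clock: 20.55
tool_pos: [0.5315, -0.0672, 0.1375]
orientation: [-180.0, 0.0, -96.9]
force: [2.1, 0.3, 0.0]
opening: 0.0584
gripper_force: 30.0
```

{"fn": "apply_moves", "kwargs": {"targets": [{"travel": [20, -7, 0], "roll": 0, "jaw": 52}, {"travel": [0, 0, 0], "roll": 0, "jaw": 52}, {"travel": [0, 0, 0], "roll": 0, "jaw": 52}, {"travel": [0, 0, 0], "roll": 0, "jaw": 52}]}}

```text
clock: 20.95
tool_pos: [0.5361, -0.0857, 0.1368]
orientation: [-180.0, 0.0, -96.9]
force: [0.3, -0.1, -1.2]
opening: 0.0586
gripper_force: 30.0
```

Run:
```python
from h import *
o=ctrl.get_obs();print(o['clock'],o['tool_pos'],o['orientation'],o['force'],o['opening'])
w=ctrl.snapshot("wrist")[:,:,::-1];np.save("w7.npy",o,allow_pickle=True);cv2.imwrite("pics/w7.png",w)
s=ctrl.snapshot("side")[:,:,::-1];cv2.imwrite("pics/s7.png",s)
print("axis togo",togo(o,[.535,-.1465,.092]),"rim at z.064",proj("wrist",[.535,-.1465,.064],o),"tip",proj("wrist",[.535,-.1465,.092],o))
g=cv2.cvtColor(w,6);c=cv2.HoughCircles(g[50:210,220:400],cv2.HOUGH_GRADIENT,1,10,param1=80,param2=18,minRadius=8,maxRadius=60);print((c[0]+[220,50,0])[:6])
T=pose(o)@ctrl.calibration('wrist')['hand_eye'];print("r30 at z .064/.050:",[310.87*.03/((T[:3,:3].T@(np.array([.535,-.1465,z])-T[:3,3]))[2]) for z in(.064,.05)])
print(g[212:240:2,312].tolist())
```

```text
20.95 [ 0.5361 -0.0857  0.1368] [-179.9938    0.0105  -96.948 ] [ 0.3055 -0.058  -1.2004] 0.058573512187413065
axis togo [60.4966 -6.2501 44.8382] rim at z.064 [305.0848 126.9815] tip [303.3849 129.1367]
[[307.5 118.5  45.7]
 [305.5 128.5  43.6]
 [318.5 127.5  59.4]
 [294.5 119.5  58.2]
 [304.5 140.5  51.7]
 [295.5 135.5  50.5]]
r30 at z .064/.050: [np.float64(45.637112141164614), np.float64(42.80335334429796)]
[157, 170, 169, 163, 171, 179, 183, 189, 223, 231, 231, 231, 232, 235]
```

{"fn": "apply_moves", "kwargs": {"targets": [{"travel": [25, -3, 1], "roll": 0, "jaw": 52}, {"travel": [25, -3, 1], "roll": 0, "jaw": 52}, {"travel": [4, 0, 0], "roll": 0, "jaw": 52}, {"travel": [6, 0, 1], "roll": 0, "jaw": 52}, {"travel": [6.5, 0, 1.5], "roll": 0, "jaw": 52}, {"travel": [5, 0, 3.5], "roll": 0, "jaw": 52}, {"travel": [5, 0, 4], "roll": 0, "jaw": 52}, {"travel": [2.5, 0, 4], "roll": 0, "jaw": 52}, {"travel": [2, 0, 4], "roll": 0, "jaw": 52}, {"travel": [1, 0, 3], "roll": 0, "jaw": 52}]}}

```text
clock: 22.05
tool_pos: [0.5328, -0.1688, 0.114]
orientation: [-179.9, -0.0, -96.9]
force: [0.4, 1.5, 5.9]
opening: 0.0587
gripper_force: 30.0
```

{"fn": "apply_moves", "kwargs": {"targets": [{"travel": [0, 0, 2], "roll": 0, "jaw": 52}, {"travel": [0, 0, 0], "roll": 0, "jaw": 52}, {"travel": [0, 0, 0], "roll": 0, "jaw": 52}]}}

```text
clock: 22.35
tool_pos: [0.5328, -0.1689, 0.1121]
orientation: [-179.9, -0.1, -96.9]
force: [0.6, 0.5, 6.4]
opening: 0.0588
gripper_force: 30.0
```

Run:
```python
from h import *
o=ctrl.get_obs();print(o['clock'],o['tool_pos'],o['orientation'],o['force'],o['opening'])
w=ctrl.snapshot("wrist")[:,:,::-1];np.save("w8.npy",o,allow_pickle=True);cv2.imwrite("pics/w8.png",w)
P=lambda x,z:proj("wrist",(pose(o)@np.array([x,0,z,1]))[:3],o)[1].round(1)
print([(x,P(x,.0205)) for x in(-.04,-.035,-.03,.02,.025,.03)])
g=cv2.cvtColor(w,6)
for c in(300,312,330):print(c,g[180:224,c].tolist(),g[280:312,c].tolist())
print("axis togo",togo(o,[.535,-.1465,.092]))
```

```text
22.35 [ 0.5328 -0.1689  0.1121] [-179.9301   -0.0573  -96.9162] [0.5749 0.4783 6.3775] 0.05880216409069788
[(-0.04, np.float64(308.9)), (-0.035, np.float64(301.3)), (-0.03, np.float64(293.6)), (0.02, np.float64(209.8)), (0.025, np.float64(200.7)), (0.03, np.float64(191.4))]
300 [111, 111, 111, 111, 111, 111, 111, 111, 111, 112, 118, 152, 195, 217, 219, 218, 217, 218, 219, 217, 213, 210, 208, 207, 208, 211, 218, 224, 224, 216, 206, 206, 213, 217, 218, 217, 217, 217, 217, 217, 217, 217, 217, 217] [177, 239, 247, 247, 247, 247, 247, 247, 247, 247, 247, 247, 247, 247, 247, 247, 247, 247, 247, 247, 247, 247, 247, 237, 202, 181, 181, 184, 179, 172, 169, 168]
312 [110, 110, 111, 110, 110, 110, 111, 113, 130, 166, 201, 215, 219, 219, 219, 219, 220, 219, 214, 210, 208, 207, 207, 208, 216, 224, 224, 216, 207, 206, 212, 216, 216, 215, 215, 215, 215, 216, 216, 215, 216, 215, 216, 218] [149, 186, 201, 201, 202, 216, 242, 247, 247, 247, 247, 247, 247, 247, 247, 247, 247, 247, 247, 247, 247, 247, 247, 244, 214, 189, 182, 179, 176, 171, 169, 168]
330 [194, 193, 191, 190, 189, 185, 167, 138, 118, 114, 120, 146, 186, 214, 220, 222, 223, 223, 221, 220, 216, 211, 207, 205, 204, 207, 215, 222, 218, 208, 203, 209, 215, 216, 216, 216, 215, 215, 215, 215, 215, 215, 214, 215] [142, 178, 208, 234, 247, 247, 247, 247, 247, 247, 247, 247, 247, 247, 247, 247, 247, 247, 247, 247, 247, 247, 241, 196, 168, 164, 164, 167, 168, 168, 168, 168]
axis togo [-22.4807   0.5243  20.0721]
```

{"fn": "apply_moves", "kwargs": {"targets": [{"travel": [0, 0, -6], "roll": 0, "jaw": 52}, {"travel": [-7.5, 0.3, 0], "roll": 0, "jaw": 52}, {"travel": [-8, 0.2, 0], "roll": 0, "jaw": 52}, {"travel": [0, 0, 0], "roll": 0, "jaw": 52}, {"travel": [0, 0, 7], "roll": 0, "jaw": 52}, {"travel": [0, 0, 7], "roll": 0, "jaw": 52}, {"travel": [0, 0, 7], "roll": 0, "jaw": 52}, {"travel": [0, 0, 6], "roll": 0, "jaw": 52}, {"travel": [0, 0, 3], "roll": 0, "jaw": 52}, {"travel": [0, 0, 0], "roll": 0, "jaw": 52}]}}

```text
clock: 23.4
tool_pos: [0.5336, -0.1531, 0.0873]
orientation: [180.0, -0.0, -97.0]
force: [-1.0, 0.8, 3.1]
opening: 0.0588
gripper_force: 30.8
```

{"fn": "apply_moves", "kwargs": {"targets": [{"travel": [0, 0, 0], "roll": 0, "jaw": 52}]}}

```text
clock: 23.5
tool_pos: [0.5335, -0.153, 0.0877]
orientation: [180.0, -0.0, -97.0]
force: [-1.4, 0.4, 1.1]
opening: 0.0588
gripper_force: 30.4
```

{"fn": "apply_moves", "kwargs": {"targets": [{"travel": [0, 0, 0], "roll": 0, "jaw": 87}, {"travel": [0, 0, 0], "roll": 0, "jaw": 87}, {"travel": [0, 0, 0], "roll": 0, "jaw": 87}, {"travel": [0, 0, -20], "roll": 0, "jaw": 87}, {"travel": [0, 0, -30], "roll": 0, "jaw": 87}, {"travel": [-30, 3, 0], "roll": 0, "jaw": 87}, {"travel": [-35, 3, 0], "roll": 0, "jaw": 87}, {"travel": [0, 0, 0], "roll": 0, "jaw": 87}, {"travel": [0, 0, 0], "roll": 0, "jaw": 87}]}}

```text
clock: 24.4
tool_pos: [0.5356, -0.087, 0.1377]
orientation: [-180.0, 0.0, -96.9]
force: [-0.5, -0.7, 0.0]
opening: 0.087
gripper_force: 0.0
```

Run:
```python
from h import *
o=ctrl.get_obs();print(o['clock'],o['tool_pos'],o['orientation'])
w=ctrl.snapshot("wrist")[:,:,::-1];np.save("w9.npy",o,allow_pickle=True);cv2.imwrite("pics/w9.png",w)
s=ctrl.snapshot("side")[:,:,::-1];cv2.imwrite("pics/s9.png",s)
A=cv2.resize(w[60:215,210:400],None,fx=3,fy=3,interpolation=2);C=cv2.resize(s[140:195,290:350],None,fx=3.6,fy=3.6,interpolation=2)
v=np.zeros((470,790,3),np.uint8);v[:465,:570]=A;v[:198,572:788]=C;cv2.imwrite("pics/v9.png",v)
print("axis togo",togo(o,[.535,-.1465,.073]),proj("wrist",[.535,-.1465,.068],o))
g=cv2.cvtColor(w,6);c=cv2.HoughCircles(g[60:215,210:400],cv2.HOUGH_GRADIENT,1,4,param1=80,param2=18,minRadius=15,maxRadius=60);print((c[0]+[210,60,0])[:6])
T=pose(o)@ctrl.calibration('wrist')['hand_eye'];print([(z,310.87*.03/((T[:3,:3].T@(np.array([.535,-.1465,z])-T[:3,3]))[2])) for z in(.064,.068)])
```

```text
24.4 [ 0.5356 -0.087   0.1377] [-179.9813    0.0049  -96.8677]
axis togo [59.1497 -6.4536 64.7339] [304.6242 129.3244]
[[307.5 123.5  48. ]
 [306.5 118.5  43.3]
 [317.5 128.5  58.3]
 [309.5 131.5  41.3]
 [300.5 124.5  52.5]
 [301.5 143.5  52.7]]
[(0.064, np.float64(45.367871512537285)), (0.068, np.float64(46.23733524829292))]
```

View pics/v9.png

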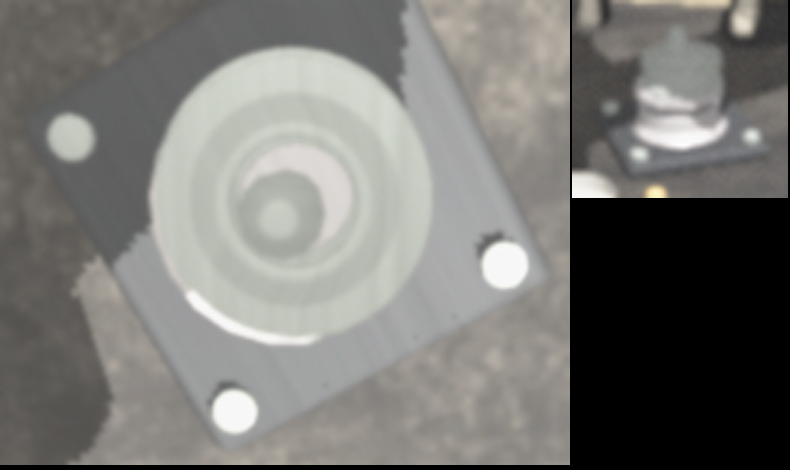

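{"fn": "apply_moves", "kwargs": {"targets": [{"travel": [20, -3, 0], "roll": 0, "jaw": 28}, {"travel": [20, -3, 0], "roll": 0, "jaw": 28}, {"travel": [19, -0.5, 0], "roll": 0, "jaw": 28}, {"travel": [0, 0, 0], "roll": 0, "jaw": 28}, {"travel": [0, 0, 0], "roll": 0, "jaw": 28}, {"travel": [0, 0, 0], "roll": 0, "jaw": 28}, {"travel": [0, 0, 10], "roll": 0, "jaw": 28}, {"travel": [0, 0, 15], "roll": 0, "jaw": 28}, {"travel": [0, 0, 8], "roll": 0, "jaw": 28}, {"travel": [0, 0, 0], "roll": 0, "jaw": 28}]}}

```text
clock: 25.5
tool_pos: [0.5339, -0.1467, 0.103]
orientation: [179.8, -0.0, -96.9]
force: [0.2, 0.1, 0.4]
opening: 0.0286
gripper_force: 0.0
```

{"fn": "apply_moves", "kwargs": {"targets": [{"travel": [0, 0, 3], "roll": 0, "jaw": 28}, {"travel": [0, 0, 3], "roll": 0, "jaw": 28}, {"travel": [0, 0, 0], "roll": 0, "jaw": 28}]}}

```text
clock: 25.8
tool_pos: [0.5348, -0.147, 0.0985]
orientation: [-180.0, 0.0, -97.0]
force: [-0.7, -0.2, 0.6]
opening: 0.0278
gripper_force: 0.0
```

{"fn": "apply_moves", "kwargs": {"targets": [{"travel": [0, 0, 1], "roll": 0, "jaw": 28}, {"travel": [0, 0, 1], "roll": 0, "jaw": 28}, {"travel": [0, 0, 1], "roll": 0, "jaw": 28}, {"travel": [0, 0, 0], "roll": 0, "jaw": 28}]}}

```text
clock: 26.2
tool_pos: [0.5348, -0.147, 0.0955]
orientation: [180.0, 0.0, -97.0]
force: [0.5, -0.0, 0.0]
opening: 0.028
gripper_force: 0.0
```

{"fn": "apply_moves", "kwargs": {"targets": [{"travel": [0, 0, 1], "roll": 0, "jaw": 28}, {"travel": [0, 0, 1], "roll": 0, "jaw": 28}, {"travel": [0, 0, 0], "roll": 0, "jaw": 28}]}}

```text
clock: 26.5
tool_pos: [0.5349, -0.1471, 0.0938]
orientation: [-180.0, -0.0, -97.0]
force: [-1.9, 1.0, 5.6]
opening: 0.0282
gripper_force: 2.5
```

{"fn": "apply_moves", "kwargs": {"targets": [{"travel": [0, 0, 1], "roll": 0, "jaw": 28}, {"travel": [0, 0, 0], "roll": 0, "jaw": 28}]}}

```text
clock: 26.7
tool_pos: [0.5349, -0.1471, 0.0929]
orientation: [-180.0, -0.0, -97.0]
force: [-1.6, -0.2, 6.4]
opening: 0.0282
gripper_force: 3.2
```

Contact came at a tip height of about 73 mm, so the pack is 27 mm high as it should be. I'll keep pressing.

{"fn": "apply_moves", "kwargs": {"targets": [{"travel": [0, 0, 1], "roll": 0, "jaw": 28}, {"travel": [0, 0, 1], "roll": 0, "jaw": 28}, {"travel": [0, 0, 0], "roll": 0, "jaw": 28}]}}

```text
clock: 27.0
tool_pos: [0.535, -0.1471, 0.0912]
orientation: [-180.0, -0.0, -97.0]
force: [-3.3, 1.5, 9.7]
opening: 0.0279
gripper_force: 4.5
```

{"fn": "apply_moves", "kwargs": {"targets": [{"travel": [0, 0, 1], "roll": 0, "jaw": 28}, {"travel": [0, 0, 0.5], "roll": 0, "jaw": 28}, {"travel": [0, 0, 0], "roll": 0, "jaw": 28}, {"travel": [0, 0, 0], "roll": 0, "jaw": 28}]}}

```text
clock: 27.4
tool_pos: [0.535, -0.1471, 0.0901]
orientation: [-180.0, -0.0, -96.9]
force: [-3.6, 1.5, 12.8]
opening: 0.0279
gripper_force: 6.0
```

{"fn": "apply_moves", "kwargs": {"targets": [{"travel": [0, 0, 0.5], "roll": 0, "jaw": 28}, {"travel": [0, 0, 0], "roll": 0, "jaw": 28}, {"travel": [0, 0, 0], "roll": 0, "jaw": 28}, {"travel": [0, 0, -2], "roll": 0, "jaw": 28}, {"travel": [0, 0, -2], "roll": 0, "jaw": 28}, {"travel": [0, 0, -3], "roll": 0, "jaw": 28}, {"travel": [0, 0, -8], "roll": 0, "jaw": 28}, {"travel": [0, 0, -30], "roll": 0, "jaw": 28}, {"travel": [0, 0, -30], "roll": 0, "jaw": 28}, {"travel": [-40, 0, 0], "roll": 0, "jaw": 28}]}}

```text
clock: 28.4
tool_pos: [0.5418, -0.1094, 0.1678]
orientation: [-179.6, 0.0, -97.1]
force: [0.9, 0.2, 0.4]
opening: 0.0281
gripper_force: 0.0
```

{"fn": "apply_moves", "kwargs": {"targets": [{"travel": [-20, 6, 27], "roll": 0, "jaw": 87}, {"travel": [0, 0, 0], "roll": 0, "jaw": 87}, {"travel": [0, 0, 0], "roll": 0, "jaw": 87}, {"travel": [0, 0, 0], "roll": 0, "jaw": 87}]}}

```text
clock: 28.8
tool_pos: [0.5367, -0.0871, 0.1372]
orientation: [-180.0, -0.0, -97.0]
force: [0.0, 0.7, 0.6]
opening: 0.054
gripper_force: 0.0
```

Run:
```python
from h import *
o=ctrl.get_obs();print(o['clock'],o['tool_pos'],o['force'])
w=ctrl.snapshot("wrist")[:,:,::-1];cv2.imwrite("pics/w10.png",w)
o9=np.load("w9.npy",allow_pickle=True).item()
print("axis px",proj("wrist",[.535,-.1465,.068],o))
g=cv2.cvtColor(w,6);c=cv2.HoughCircles(g[60:215,210:400],cv2.HOUGH_GRADIENT,1,4,param1=80,param2=18,minRadius=15,maxRadius=60);print((c[0]+[210,60,0])[:3])
T=pose(o)@ctrl.calibration('wrist')['hand_eye'];print([(z,310.87*.03/((T[:3,:3].T@(np.array([.535,-.1465,z])-T[:3,3]))[2])) for z in(.063,.068)])
# similarity with the picture before the press
a=cv2.imread("pics/w9.png",0)[60:190,240:370].astype(np.float32);b=g[60:190,240:370].astype(np.float32)
print(cv2.phaseCorrelate(a,b), np.abs(a-b).mean())
# bystanders in the wrist-free top view
t=ctrl.snapshot("top")[:,:,::-1].astype(int);t0=cv2.imread("pics/top0.png").astype(int)
print("diff dish/brass/grey",[np.abs(t-t0)[y-12:y+12,x-12:x+12].mean().round(1) for x,y in((368,169),(365,193),(354,222))])
```

```text
28.8 [ 0.5367 -0.0871  0.1372] [0.0246 0.6582 0.6221]
axis px [306.1137 129.3453]
[[308.5 123.5  47.4]
 [303.5 124.5  51.2]
 [308.5 127.5  47.9]]
[(0.063, np.float64(45.27058866577234)), (0.068, np.float64(46.35797666105252))]
((1.5448996467493856, 0.5470162130258416), 0.7904555199600869) 11.448225
diff dish/brass/grey [np.float64(126.6), np.float64(11.6), np.float64(49.3)]
```

Run:
```python
from plant import ctrl
print(ctrl.close_job())
```

```text
the job is handed in; nothing more can be done
None
```

The spring pack is built on the arbor (hollow down, up, down) and measured about 27 mm high. I pressed it about 5 mm to roughly 13 N or a little more, then released it, and handed the job in at about 29 s. I took the seat's return only from an unchanged wrist picture, which is a coarse check. The arm blocked my final look at the dish and fittings, but nothing I did went near them.

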